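Hold the filter pot's bayonet lid at its vent mark

ROBOT

A 6-joint arm with a two-finger parallel gripper is mounted at the origin on the work surface. World frame = base frame: x ahead of the robot, y to its left, z up, the work surface at z = 0. Lengths are in m, angles in rad, forces in N, time in s.
With the tool pointing down it reaches from about 0.3 to 0.85 m from the base axis. Payload 5.4 kg.
Tool frame: the origin (TCP) lies at the centre of the arm's flange, where the gripper is bolted on; the fingertips stand 173 mm ahead of it and the grasp point (between the pads) lies 155 mm ahead of it; z points along the fingers, y is the line along which they close (so a half turn about z gives the same grasp; the last joint's range is limited). The gripper opens to 85 mm and grips with 20 to 120 N. Pads are 22 mm wide; open, the fingers measure 114 mm over their backs; the gripper's body (76 mm by 85 mm) begins 54 mm behind the grasp point. The pads swing forward as they close: fully open they stand 13 mm farther back than shut.
Start: joints at [-1.369, 0.158, 1.597, -0, 1.386, -0.21], TCP at [0.23, -0.527, 0.405] pointing down, gripper open.
Joint ranges: [-2.91, 2.91], [-0.94, 2.29], [0.18, 2.7], [-1.29, 4.43], [0.17, 2.64], [-3, 3]. Speed limits (rad/s): [2.57, 2.57, 3.14, 3.14, 3.14, 3.14].

INTERFACE

Orientations are given as a unit quaternion [w, x, y, z].
In Python, from workcell import ctrl gives the robot as it stands.
- The arm moves only by the tool jog_arm, never from a script. Its argument "moves" is a list of rows, each a list of 3 entries, a list of its own where there are three numbers: the shift along the tool's x, y, z in m, then the turn, a rotation vector about the tool's x, y, z in rad, then the closure, from 0 (fully open) to 1 (shut). A call has exactly 5 rows; each row shifts and turns the commanded pose from where the row before left it, along the tool's axes as they then stand; what a row does not reach is not made up. A row lasts 1/10 s, in which the tool goes at most 50 mm and 8.59 degrees, less where a joint would pass 70% of its speed; a pose out of reach is approached as far as the arm can. A call is refused whole if a number of a shift passes 0.05 or a number of a turn 0.15, either way. A call with a gripper value outside its range is refused whole. The fingers move at their own pace and stop on an object; "squeeze" is the grip in N (left out, the last holds). Time passes only in rows, so rows that do not move let the fingers close, or fill a call up. It gives the time, the measured TCP pose, the force, the opening and the grip force at its end, in the units of the state.
- ctrl.sense(): the state, without advancing time (a new reading comes with each control period).
- ctrl.grab_frame(name): name is "side" or "top" or "wrist"; returns a dict with "color" (480x640x3 uint8, red, green, blue), "mtx" (3x3 intrinsics, pixels), "cam_to_world" (4x4, takes a point from camera to world coordinates). Camera axes: x right, y down, z forward; pixel columns grow to the right and rows downward; lengths in m; the calibration is good to about 2 mm. A picture is of the moment at which its call begins. There is no depth.
- ctrl.finish_job(): hands the job in; it is judged then, once.
The state is a dict: "time_s": time; "q": joint angles; "qvel": joint speeds; "joint_efforts": joint torques, N m; "ee_pos": TCP position; "orientation": TCP orientation; "ft_force": force on the tool from outside, world axes, zero at the start; "torque": the same for the moment, N m; "width": opening from 0.0 (shut) to 1.0 (fully open); "grasp_force": force on a finger pad.
Only numpy, scipy, OpenCV 4.12 (cv2) and the standard library are available. Lean on these libraries where they do the work, as an engineer would, in place of code of your own. Each camera call takes 0.05 s, during which the arm holds its last target. There are 200 camera calls.

TASK

Take the bayonet lid (the one with the straight grip bar) out of the parts tray, drop its two lugs into the slots of the filter pot's mouth until its flange sits flush on the rim, and turn it clockwise, against the light vent spring, until the grip bar lines up with the pair of raised fins on the rim, halfway to the lock. Do not turn it on into the lock click: finish still gripping the lid there, keeping it still and seated so that the pot can vent. Leave the tray's other parts and the things on the shelf where they are.

Things in the scene. Friction and masses are not known exactly. Their poses are not given: they have to be found in the camera images.
- lid: Grey bayonet lid, 49 mm high, 90 g, upright in a tray compartment. Origin: centre of underside; z up, x along the grip bar; same after a half turn. Plug 44 mm dia, 16 mm high; at its foot two lugs on +x and -x (under the bar's ends), 12 mm wide, 6 mm high, out to 29 mm from the axis, nicked tips; flange 68 mm dia from 16 to 21 mm; on top the grip bar, 60 mm long, 12 mm thick (y).
- lid_bar (a point): Centre of the lid's upright grip bar, on the lid's axis, 35 mm above its origin; the bar runs along x, 12 mm thick in y, from 14 mm below this point (the flange's top) to 14 mm above it.
- pot: White filter pot, upright, fixed to the shelf, 92 mm dia, mouth 120 mm up; two brass pipe stubs low on its sides. Origin: centre of underside; z up, x towards one of the two slots. Seated, the lid's flange rests on the rim: lid origin 16 mm below the rim, about 2 mm side play. It then turns clockwise only, seen from above (negative about z).
- pot_mouth (a point): Centre of the mouth at rim height, axes as the pot. Flat rim, 80 mm outer dia, 48 mm hole, and slots on +x and -x, 17 mm wide, out to 31 mm from the axis. Under the 6 mm thick ledge the inside is 62 mm wide and 16 mm deep, so the lugs can turn below it. The lid goes in with its bar along the slots (within 5 degrees), its x along or against the pot's x.
- pot_fin (a point): Top of one of the two raised fins that mark the vent position, one on each side, 45 degrees clockwise from the slots; 41 mm from the axis. Each is 4 mm wide, stands 3 mm above the rim and reaches from 35 to 46 mm from the axis.
- pot_catch (a point): Top of one of the two square bumps on the outside of the rim, 81 degrees clockwise from the slots, 16 mm wide, 44 mm from the axis. Each houses a sprung lock catch, which the lugs begin to touch with the lid at about 62 degrees and click into at 81 degrees.
- vent (a joint): Turn of the vent ring inside the pot, rad: 0 at rest, grows clockwise, end stop 1.32. The lugs meet it after about 6 degrees of lid turn and push it on; with the lid at 45 degrees it reads about 0.67. A light spring (0.08 N m per rad, 0.016 N m at 0) returns it, and the lid with it, if the lid is let go before the click.
- tray: White plastic parts tray, fixed, 130 mm (x) by 370 mm (y), 25 mm high, walls and floor 5 mm thick. Origin: centre of underside. Two dividers make three equal compartments along y, centres at -121.5, 0 and +121.5 mm; which part lies in which varies. The tray may stand left of the pot or right of it.
- round_cap: Bystander in the tray: grey round plug 64 mm across and 12 mm high with a round knob 28 mm in diameter, 34 mm high in all; no bar, no lugs. Origin: centre of its underside.
- spacer: Bystander in the tray: grey flat ring, 60 mm outside, 38 mm inside, 12 mm high. Origin: centre of its underside.
- pump_bottle: Bystander on the shelf at the left: white pump bottle, 72 mm in diameter, 189 mm high. Origin: centre of its underside.
- mug: Bystander at the middle, far from the robot: ceramic mug, 82 mm in diameter, 90 mm high, with scrapers standing in it up to 135 mm. Origin: centre of its underside.
Mind the look-alikes: they are no part of the job. What is shaped like the lid but turquoise is not meant.

How it is judged:
On the way, in this order (a step that is already met when the one before it is completed fails the run):
1. the lid is lifted out of the tray in the fingers (height (world z) of lid above 0.05 m and contact force between the fingers and lid above 1 N), for 0.2 s.
2. the lid is seated in the pot's mouth, lugs through the slots (horizontal distance between lid and pot_mouth below 0.005 m and z of lid in the frame of pot_mouth between -0.02 and -0.0135 m and angle between lid's own z axis and vertical below 0.08 rad), for 0.1 s.
At the end, for the whole second after the job is handed in: Lid seated (axis within 5 mm of the mouth's, origin 13.5 to 20 mm below the rim, tilt under 0.08 rad), bar 45 +- 12 degrees from the slots, vent ring at 0.35 to 1.0 rad, lid still (under 0.02 m/s, 0.15 rad/s) and gripped by the fingers with over 3 N (all of step 2 and angle between the x axis of lid and the x axis of pot_mouth, either way round between 0.575 and 0.995 rad and value of joint vent between 0.35 and 1 rad and contact force between the fingers and lid above 3 N and angular speed of lid below 0.15 rad/s and linear speed of lid below 0.02 m/s); the arm keeps its last pose, push and grip.
It fails at once if the lid is turned on into the lock catch (value of joint vent above 1.1 rad).
It fails at once if a bystander (round cap, spacer, pump bottle, mug) is moved more than 25 mm (distance of any of round_cap, spacer, pump_bottle, mug from where it was at the start of the episode above 0.025 m).
It also fails if it takes over 40 s, if anything falls off the work surface, if the arm or the gripper's body presses on something with over 40 N, if the wrist force passes 120 N, or if a joint passes its speed limit or range.

## Working session

There is one attempt and no reset: what is moved stays moved. The work goes in short steps, Python scripts to look and compute and a tool call to move; the robot and the scene stay as the last step left them, time stands still between calls to the robot, and variables do not carry over. Pictures are saved under pics/ and viewed, at most 10 in all, crops included, and the job is handed in when it is done.

Besides the shell and the picture viewer there is one more tool, called after "Request:" as a command line: name --argument value ..., lists and objects as JSON in quotes. jog_arm: Moves the arm, as the interface text tells. Its arguments: {"type":"object","properties":{"moves":{"type":"array"},"squeeze":{"type":"number"}},"required":["moves"]}

```bash
mkdir -p pics; ls; cat > h.py <<'E'
import numpy as np,cv2,json
from workcell import ctrl
def shot(n,tag):
    f=ctrl.grab_frame(n); cv2.imwrite(f'pics/{tag}.png',f['color'][:,:,::-1]); np.savez(f'pics/{tag}.npz',K=f['mtx'],T=f['cam_to_world'])
    return f
def back(tag,u,v,z):
    d=np.load(f'pics/{tag}.npz');K,T=d['K'],d['T']
    r=T[:3,:3]@np.linalg.solve(K,[u,v,1]);o=T[:3,3];return o+r*(z-o[2])/r[2]
def proj(tag,p):
    d=np.load(f'pics/{tag}.npz');K,T=d['K'],d['T']
    c=K@(T[:3,:3].T@(np.array(p)-T[:3,3]));return c[:2]/c[2]
E
python3 - <<'E'
from h import *
shot('top','top0');shot('side','side0');shot('wrist','wrist0')
for t in('top0','side0'):
    d=np.load(f'pics/{t}.npz');print(d['K'].tolist(),d['T'].round(3).tolist())
print(ctrl.sense())
E
```

```text
pics
[[446.72665794354884, 0.0, 321.34492249495645], [0.0, 446.72665794354884, 242.1732551142399], [0.0, 0.0, 1.0]] [[0.002, -0.999, 0.053, 0.489], [-1.0, -0.001, 0.026, 0.069], [-0.026, -0.053, -0.998, 1.156], [0.0, 0.0, 0.0, 1.0]]
[[439.62657262217107, 0.0, 320.6409338235564], [0.0, 439.62657262217107, 242.67516860137687], [0.0, 0.0, 1.0]] [[0.982, -0.121, 0.143, 0.414], [-0.186, -0.531, 0.827, -0.785], [-0.024, -0.839, -0.544, 0.673], [0.0, 0.0, 0.0, 1.0]]
{'time_s': 0.15, 'q': array([-1.36910590e+00,  1.58923924e-01,  1.59796939e+00, -2.24688169e-05,
        1.38618376e+00, -2.10093271e-01]), 'qvel': array([-0.00199747, -0.00248005, -0.00393801, -0.00054775, -0.00082538,
       -0.00039888]), 'joint_efforts': array([ 6.51751689e-04, -3.96377063e+01, -3.31785214e+01, -1.26210043e-04,
        5.43423143e-03, -1.79357210e-05]), 'ee_pos': array([ 0.23007708, -0.52672294,  0.40391861]), 'orientation': array([-7.42252772e-04,  9.78878351e-01,  2.04442222e-01, -7.92353407e-06]), 'ft_force': array([-0.14819932, -0.36516851,  0.15943606]), 'torque': array([-0.01113302, -0.0107202 ,  0.04446027]), 'grasp_force': 0.0, 'width': 0.999763270223544}
```

View pics/top0.png

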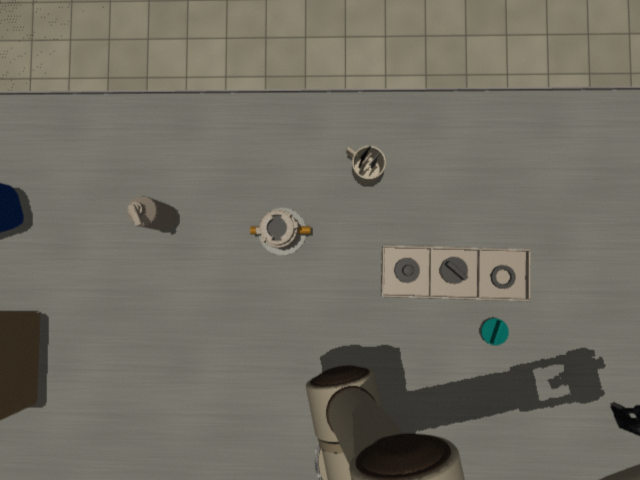

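The top view shows five round candidates: the grey round cap (407,270), the grey part with a bar (454,270), the grey spacer ring (503,276), a turquoise look-alike (495,331) and the pot mouth (280,230). The grey part with the bar in the middle compartment fits the lid. I'll confirm with an enlarged crop of it and the pot.

```bash
python3 - <<'E'
from h import *
im=cv2.imread('pics/top0.png')
def c(u,v,r,im=im):return cv2.resize(im[v-r:v+r,u-r:u+r],(400,400),interpolation=cv2.INTER_CUBIC)
s=cv2.imread('pics/side0.png')
cv2.imwrite('pics/crop1.png',np.hstack([c(455,270,25),c(281,230,32)]))
E
```

```text
(no output)
```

View pics/crop1.png

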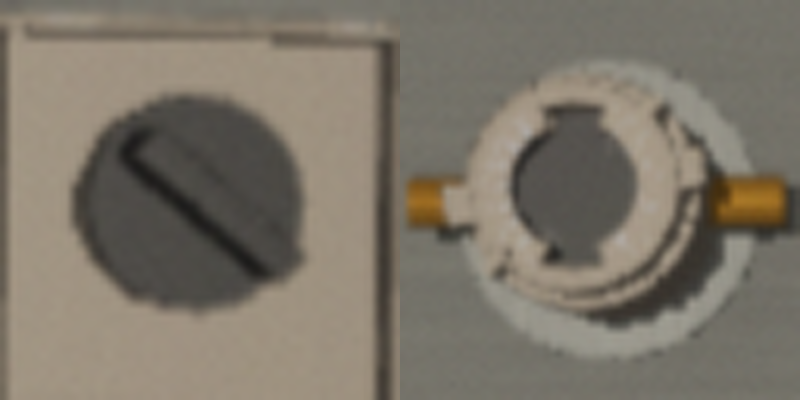

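View pics/side0.png

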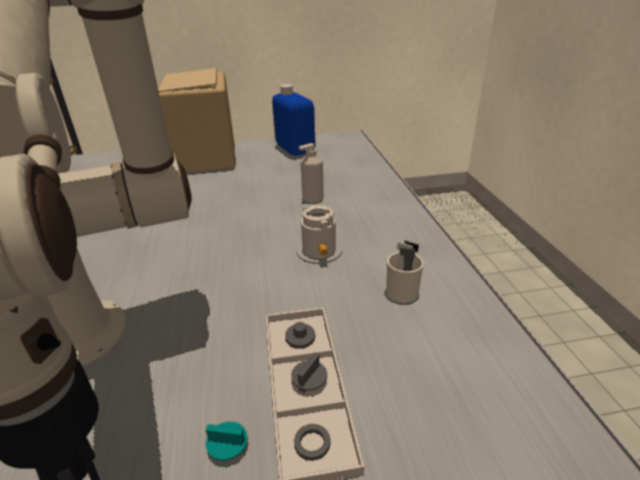

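The left crop shows the grey disc with a straight bar, running from upper left to lower right, so this is the lid, at about (453.5,270). The right crop shows the pot mouth centre at about (277,228), with slots up and down in the image. The fins are at upper right and lower left. The side view agrees, with the bar part in the tray's middle compartment and the turquoise one outside the tray.

```bash
python3 - <<'E'
from h import *
L=lambda u,v:(430+u/8,245+v/8); P=lambda u,v:(249+u/6.25,198+v/6.25)
print('lid flange',back('top0',*L(188,203),.026))
a,b=back('top0',*L(145,143),.054),back('top0',*L(283,262),.054);d=a-b
print('bar',(a+b)/2,np.linalg.norm(d),np.degrees(np.arctan2(d[1],d[0])))
a,b=back('top0',*P(175,105),.12),back('top0',*P(177,262),.12);d=a-b
print('slots',(a+b)/2,np.linalg.norm(d),np.degrees(np.arctan2(d[1],d[0])))
a,b=back('top0',*P(260,115),.123),back('top0',*P(105,270),.123);d=a-b
print('fins',(a+b)/2,np.linalg.norm(d),np.degrees(np.arctan2(d[1],d[0])))
for t,p in(('top0',(455.5,246.5)),('top0',(454.5,298.5))):print('tray edges',back(t,*p,.025))
d=np.load('pics/wrist0.npz');T=d['T'];s=ctrl.sense()
from scipy.spatial.transform import Rotation as R
r=R.from_quat(s['orientation'],scalar_first=True).as_matrix()
print('cam in tool',(r.T@(T[:3,3]-s['ee_pos'])).round(3),(r.T@T[:3,:3]).round(2).tolist(),d['K'].round(0).tolist())
E
```

```text
lid flange [ 0.47815414 -0.23378342  0.026     ]
bar [ 0.47861241 -0.2341448   0.054     ] 0.05492478664743896 48.813189246545704
slots [0.57820013 0.19835358 0.12      ] 0.058782606270501914 1.1572561024223826
fins [0.57456039 0.19550491 0.123     ] 0.08148071367225275 -44.781156088701074
tray edges [ 0.53807875 -0.23984486  0.025     ]
tray edges [ 0.40798858 -0.23559516  0.025     ]
cam in tool [ 0.077 -0.     0.031] [[0.0, -0.96, -0.3], [1.0, 0.0, 0.0], [-0.0, -0.3, 0.96]] [[351.0, 0.0, 312.0], [0.0, 351.0, 244.0], [0.0, 0.0, 1.0]]
```

Request:
jog_arm --moves '[[[0.043,-0.021,0.008],[0,0,0],0.3],[[0.043,-0.021,0.008],[0,0,0],0.3],[[0.043,-0.021,0.008],[0,0,0],0.3],[[0.043,-0.021,0.008],[0,0,0],0.3],[[0.043,-0.021,0.008],[0,0,0],0.3]]' --squeeze 40

```text
time_s: 0.65
ee_pos: [0.3859, -0.3429, 0.3642]
orientation: [-0.0, 0.979, 0.204, 0.0]
ft_force: [1.3, 0.1, 0.3]
width: 0.699
grasp_force: 0.0
```

Request:
jog_arm --moves '[[[0.043,-0.021,0.008],[0,0,0],0.3],[[0.043,-0.021,0.008],[0,0,0],0.3],[[0.043,-0.021,0.008],[0,0,0],0.3],[[0,0,0],[0,0,-0.147],0.3],[[0,0,0],[0,0,-0.147],0.3]]'

```text
time_s: 1.15
ee_pos: [0.4788, -0.2336, 0.3399]
orientation: [-0.001, 0.937, 0.35, -0.0]
ft_force: [-1.2, -0.3, 0.4]
width: 0.7
grasp_force: 0.0
```

Request:
jog_arm --moves '[[[0,0,0],[0,0,-0.147],0.3],[[0,0,0],[0,0,0],0.3],[[0,0,0],[0,0,0],0.3],[[0,0,0],[0,0,0],0.3],[[0,0,0],[0,0,0],0.3]]'

```text
time_s: 1.65
ee_pos: [0.478, -0.2354, 0.3407]
orientation: [-0.0, 0.911, 0.413, -0.0]
ft_force: [-0.2, 0.5, 0.5]
width: 0.702
grasp_force: 0.0
```

```bash
cat >> h.py <<'E'
from scipy.spatial.transform import Rotation as R
def err(x,y,z,yaw):
    s=ctrl.sense();r=R.from_quat(s['orientation'],scalar_first=True).as_matrix()
    t=R.from_euler('ZX',[yaw,180],degrees=True).as_matrix()
    print('t',s['time_s'],'pos',s['ee_pos'].round(4),'yaw',np.degrees(np.arctan2(r[1,0],r[0,0])).round(2),'q6',s['q'][5].round(2),'w',round(s['width'],3),'gf',s['grasp_force'],'ft',s['ft_force'].round(1))
    print('shift',(r.T@(np.array([x,y,z])-s['ee_pos'])).round(4),'turn',R.from_matrix(r.T@t).as_rotvec().round(4))
E
python3 - <<'E'
from h import *
shot('wrist','wrist1');err(.478,-.234,.202,48.8)
E
```

```text
t 1.7 pos [ 0.4781 -0.2354  0.3407] yaw 48.78 q6 0.03 w 0.698 gf 0.0 ft [ 0.4  0.6 -0.8]
shift [ 0.001  -0.001   0.1387] turn [-0.     -0.     -0.0003]
```

View pics/wrist1.png

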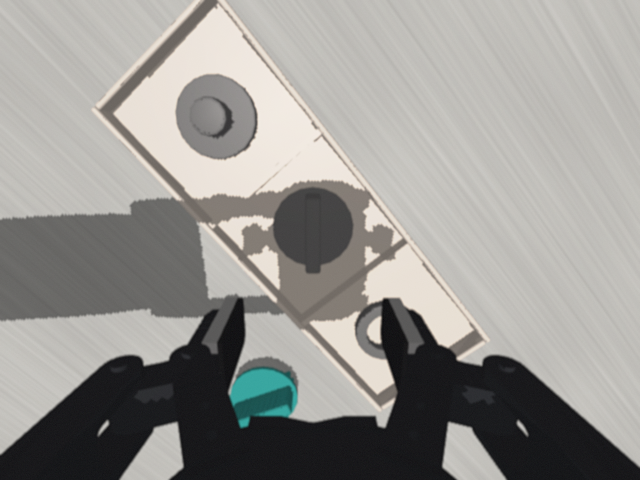

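The wrist view shows the lid ahead between the fingers. The bar is vertical in the image from (313,194) to (313,272), and the flange is centred at about (313,227).

```bash
python3 - <<'E'
from h import *
print(back('wrist1',313,227,.026))
a,b=back('wrist1',313,195,.054),back('wrist1',313.5,272,.054);d=a-b
print((a+b)/2,np.linalg.norm(d),np.degrees(np.arctan2(d[1],d[0])))
err(.4785,-.234,.202,48.8)
E
```

```text
[ 0.48137433 -0.23365399  0.026     ]
[ 0.48222178 -0.23285805  0.054     ] 0.06046694146674338 49.224764497060924
t 1.7 pos [ 0.4781 -0.2354  0.3407] yaw 48.78 q6 0.03 w 0.698 gf 0.0 ft [ 0.4  0.6 -0.8]
shift [ 0.0013 -0.0006  0.1387] turn [-0.     -0.     -0.0003]
```

Request:
jog_arm --moves '[[[0.0027,0,0.046],[0,0,0],0.3],[[0,0,0.046],[0,0,0],0.3],[[0,0,0.03],[0,0,0],0.3],[[0,0,0.012],[0,0,0],0.4],[[0,0,0.004],[0,0,0],0.5]]'

```text
time_s: 2.2
ee_pos: [0.4796, -0.2331, 0.2017]
orientation: [-0.001, 0.911, 0.413, -0.0]
ft_force: [0.5, 0.1, 0.2]
width: 0.503
grasp_force: 0.0
```

Request:
jog_arm --moves '[[[0,0,0],[0,0,0],0.8],[[0,0,0],[0,0,0],1],[[0,0,0],[0,0,0],1],[[0,0,0],[0,0,0],1],[[0,0,0],[0,0,0],1]]'

```text
time_s: 2.7
ee_pos: [0.4809, -0.234, 0.2048]
orientation: [0.002, 0.91, 0.414, 0.001]
ft_force: [0.1, -0.3, 6.7]
width: 0.127
grasp_force: 40.6
```

Request:
jog_arm --moves '[[[0,0,-0.01],[0,0,0],1],[[0,0,-0.035],[0,0,0],1],[[0,0,-0.04],[0,0,0],1],[[0,0,-0.04],[0,0,0],1],[[0,0,-0.035],[0,0,0],1]]' --squeeze 60

```text
time_s: 3.2
ee_pos: [0.4797, -0.233, 0.3654]
orientation: [0.001, 0.91, 0.414, 0.0]
ft_force: [0.3, -0.7, -0.7]
width: 0.125
grasp_force: 59.8
```

Request:
jog_arm --moves '[[[0.036,-0.0316,0],[0,0,0],1],[[0.036,-0.0316,0],[0,0,0],1],[[0.036,-0.0316,0],[0,0,0],1],[[0.036,-0.0316,0],[0,0,0],1],[[0.036,-0.0316,0],[0,0,0],1]]'

```text
time_s: 3.7
ee_pos: [0.4786, 0.0082, 0.3633]
orientation: [0.0, 0.911, 0.413, 0.0]
ft_force: [1.0, -0.2, -1.0]
width: 0.123
grasp_force: 59.9
```

Request:
jog_arm --moves '[[[0.036,-0.0316,0],[0,0,0],1],[[0.036,-0.0316,0],[0,0,0],1],[[0.036,-0.0316,0],[0,0,0],1],[[0.036,-0.0316,0],[0,0,0],1],[[0,0,0],[0,0,0.1425],1]]'

```text
time_s: 4.2
ee_pos: [0.4776, 0.2026, 0.3632]
orientation: [-0.001, 0.937, 0.349, 0.0]
ft_force: [0.2, -1.2, -1.7]
width: 0.123
grasp_force: 59.9
```

Request:
jog_arm --moves '[[[0,0,0],[0,0,0.1425],1],[[0,0,0],[0,0,0.1425],1],[[0,0,0],[0,0,0.1425],1],[[0,0,0],[0,0,0.1425],1],[[0,0,0],[0,0,0.1425],1]]'

```text
time_s: 4.7
ee_pos: [0.4785, 0.1979, 0.3631]
orientation: [0.0, 1.0, -0.004, -0.0]
ft_force: [0.2, 1.1, -0.6]
width: 0.126
grasp_force: 59.8
```

Request:
jog_arm --moves '[[[0,0,0],[0,0,0],1],[[0,0,0],[0,0,0],1],[[0,0,0],[0,0,0],1],[[0,0,0],[0,0,0],1],[[0,0,0],[0,0,0],1]]'

```text
time_s: 5.2
ee_pos: [0.4788, 0.1979, 0.3627]
orientation: [0.0, 1.0, -0.001, -0.0]
ft_force: [0.5, -0.6, -0.6]
width: 0.124
grasp_force: 59.8
```

```bash
python3 - <<'E'
from h import *
shot('wrist','wrist2');shot('top','top2');shot('side','side2');err(.576,.197,.36,0)
E
```

```text
t 5.35 pos [0.4789 0.1979 0.3627] yaw -0.1 q6 1.73 w 0.127 gf 59.80997622013092 ft [-0.7 -0.3 -0.3]
shift [0.0971 0.0007 0.0027] turn [ 0.      0.0001 -0.0018]
```

View pics/wrist2.png

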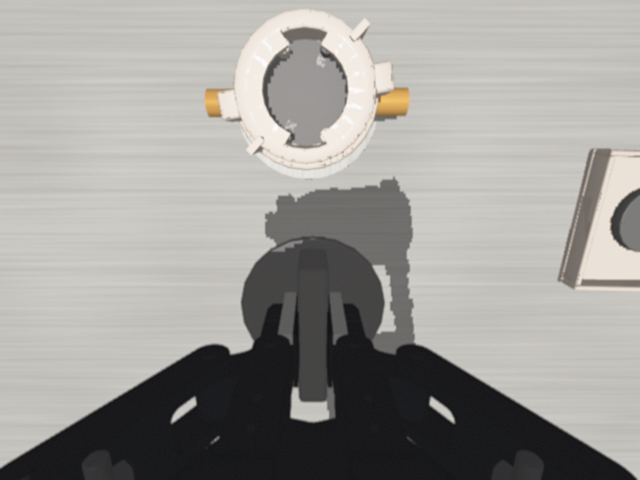

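The wrist view shows the pot mouth centred at about (306,90), with slots at (308,33) and (306,147) and fins at (360,29) and (255,146). The lid is held with its bar vertical at column 313, flange edges at columns 242 and 384, and front edge at row 237.

```bash
python3 - <<'E'
from h import *
t='wrist2'
ang=lambda d:np.degrees(np.arctan2(d[1],d[0])).round(2)
im=cv2.imread('pics/wrist2.png')
# rim outer outline: fit on extreme points
a,b=back(t,360,29,.123),back(t,255,146,.123);print('fins',(a+b)/2,np.linalg.norm(a-b),ang(a-b))
print('hole',back(t,306,90,.12),'rimL/R',back(t,235,88,.12),back(t,376,88,.12),'top',back(t,305,10,.12))
print('bar ends z.212',back(t,313,249,.212),back(t,313,401,.212))
print('flange',back(t,313,237,.184),back(t,242,300,.184),back(t,384,300,.184))
print('top view fin/bar crop')
i2=cv2.imread('pics/wrist2.png');A=cv2.resize(i2[0:180,215:415],(800,720))[:600]
cv2.imwrite('pics/crop2.png',cv2.resize(i2[0:160,215:415],(750,600),interpolation=cv2.INTER_CUBIC))
E
```

```text
fins [0.57930647 0.20201838 0.123     ] 0.08256346634327301 -44.43
hole [0.57972431 0.20158335 0.12      ] rimL/R [0.58075561 0.24097405 0.12      ] [0.58073873 0.16272855 0.12      ] top [0.61829778 0.20188655 0.12      ]
bar ends z.212 [0.51678164 0.19787031 0.212     ] [0.45053199 0.19785645 0.212     ]
flange [0.51317514 0.1978115  0.184     ] [0.48281149 0.23070363 0.184     ] [0.48277675 0.16489918 0.184     ]
top view fin/bar crop
```

View pics/crop2.png

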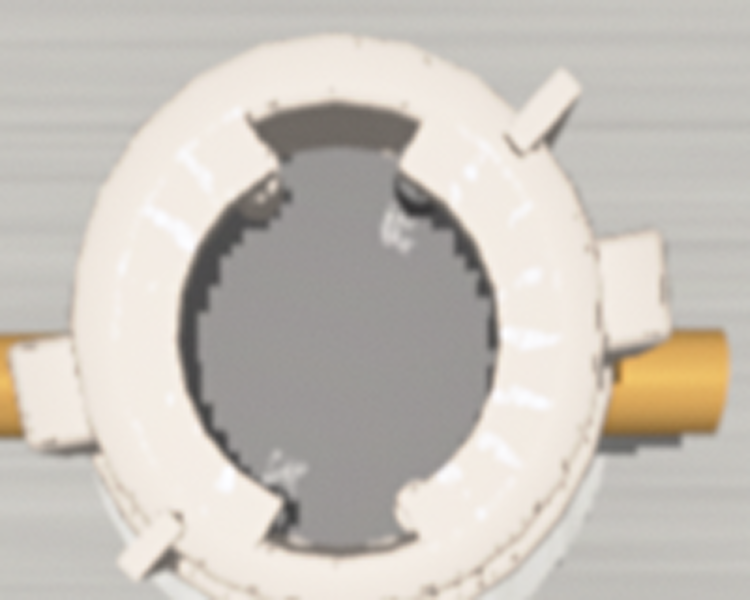

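```bash
python3 - <<'E'
from h import *
from scipy.optimize import least_squares as LS
M=[(29.8,8.5,0),(29.8,-8.5,0),(22.4,8.5,0),(22.4,-8.5,0),(-22.4,8.5,0),(-22.4,-8.5,0)]
c=np.cos(np.pi/4)
M+=[(46*c,-46*c,3),(35*c,-35*c,3),(-46*c,46*c,3),(-35*c,35*c,3)]
M+=[(0,24,0),(0,-24,0)]
U=np.array([(248,118),(420,120),(284,160),(400,160),(284,503),(400,492),(570,80),(520,145),(130,570),(178,520),(180,335),(498,335)])/3.75+[215,0]
M=np.array(M)/1e3
def f(p,z0=.12):
    P=R.from_euler('z',p[2]).apply(M)+[p[0],p[1],z0+ (p[3] if len(p)>3 else 0)]
    return (np.array([proj('wrist2',q) for q in P])-U).ravel()
for x0 in([.58,.2,0],[.58,.2,0,0]):
    s=LS(f,x0,loss='soft_l1');print(s.x.round(4),np.degrees(s.x[2]).round(2),f(s.x).reshape(-1,2).round(1).tolist())
print('flange front',back('wrist2',313,237,.184)[0]-.034,'bar bottom front',back('wrist2',313,249,.184)[0]-.03,'bar top',back('wrist2',313,270,.212)[0],back('wrist2',313,401,.212)[0])
im=cv2.imread('pics/wrist2.png');t2=cv2.imread('pics/top2.png')
cv2.imwrite('pics/crop3.png',np.hstack([cv2.resize(t2[180:280,230:360],(520,400),interpolation=3),cv2.resize(im[230:410,250:376],(280,400),interpolation=3)]))
E
```

```text
[0.5795 0.2016 0.0049] 0.28 [[8.2, -1.9], [-5.6, -2.6], [-1.1, 2.5], [-0.3, 2.3], [0.8, -1.4], [-0.5, 1.3], [0.7, 0.1], [-1.3, -0.2], [0.3, -0.6], [0.3, -1.5], [-0.2, 1.3], [1.3, 0.8]]
[0.5794 0.2016 0.0046 0.0007] 0.27 [[8.2, -2.1], [-5.5, -2.8], [-1.1, 2.4], [-0.2, 2.3], [0.8, -1.2], [-0.4, 1.5], [1.0, -0.0], [-1.1, -0.3], [0.1, -0.4], [0.2, -1.3], [-0.3, 1.3], [1.5, 0.9]]
flange front 0.47917514329426414 bar bottom front 0.47765048532665644 bar top 0.5087142405565133 0.45053199400238597
```

View pics/crop3.png

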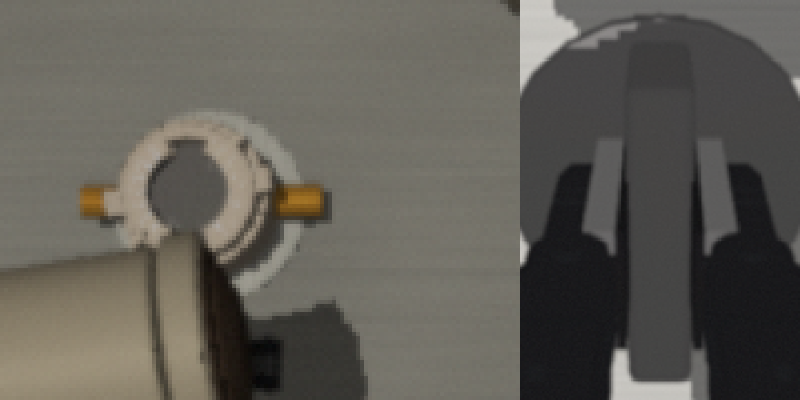

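The crop shows the lid held squarely and centred on the pads. The pot fit gives a centre of (.5795,.2016) and a yaw of about 0.3°, so I'll move above the mouth.

Request:
jog_arm --moves '[[[0.034,-0.003,0],[0,0,-0.005],1],[[0.034,0,0],[0,0,0],1],[[0.032,0,0],[0,0,0],1],[[0,0,0.015],[0,0,0],1],[[0,0,0.015],[0,0,0],1]]'

```text
time_s: 5.85
ee_pos: [0.5791, 0.2009, 0.3318]
orientation: [-0.0, 1.0, 0.001, -0.0]
ft_force: [-0.7, 0.3, -0.3]
width: 0.129
grasp_force: 59.8
```

Request:
jog_arm --moves '[[[0,0,0],[0,0,0],1],[[0,0,0],[0,0,0],1],[[0,0,0.004],[0,0,0],1],[[0,0,0],[0,0,0],1],[[0,0,0],[0,0,0],1]]'

```text
time_s: 6.35
ee_pos: [0.5788, 0.2011, 0.3292]
orientation: [-0.0, 1.0, 0.002, 0.0]
ft_force: [-0.1, -0.1, -1.9]
width: 0.123
grasp_force: 59.8
```

```bash
python3 - <<'E'
from h import *
err(.579,.2008,.3038,0.3)
shot('side','side3');shot('wrist','wrist3')
s=cv2.imread('pics/side3.png');w=cv2.imread('pics/wrist3.png')
u,v=map(int,proj('side3',(.579,.2,.12)))
cv2.imwrite('pics/crop4.png',np.hstack([cv2.resize(s[v-40:v+40,u-32:u+32],(400,500),interpolation=3),cv2.resize(w[120:420,200:440],(400,500),interpolation=3)]))
print(u,v)
E
```

```text
t 6.35 pos [0.5788 0.2011 0.3292] yaw 0.17 q6 1.71 w 0.123 gf 59.80526268482208 ft [-0.1 -0.1 -1.9]
shift [0.0002 0.0003 0.0254] turn [-0.0001 -0.0006 -0.0022]
317 211
```

View pics/crop4.png

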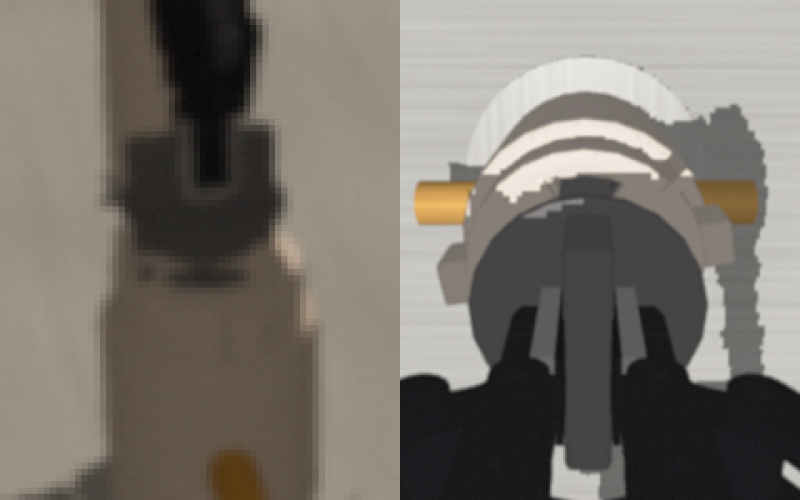

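The lid hovers over the mouth. In the wrist half, the slot (at about column 588) lines up with the bar at 588. I'll lower it in small steps.

Request:
jog_arm --moves '[[[0,0,0.006],[0,0,0],1],[[0,0,0.003],[0,0,0],1],[[0,0,0.002],[0,0,0],1],[[0,0,0.002],[0,0,0],1],[[0,0,0],[0,0,0],1]]'

```text
time_s: 6.95
ee_pos: [0.5788, 0.201, 0.3152]
orientation: [0.0, 1.0, 0.001, -0.0]
ft_force: [-0.4, -0.2, 0.1]
width: 0.124
grasp_force: 59.8
```

Request:
jog_arm --moves '[[[0,0,0.004],[0,0,0],1],[[0,0,0.004],[0,0,0],1],[[0,0,0.002],[0,0,0],1],[[0,0,0],[0,0,0],1],[[0,0,0],[0,0,0],1]]'

```text
time_s: 7.45
ee_pos: [0.5789, 0.201, 0.3057]
orientation: [-0.0, 1.0, 0.001, 0.0]
ft_force: [1.3, 1.6, -1.8]
width: 0.131
grasp_force: 59.7
```

Request:
jog_arm --moves '[[[0,0,0.001],[0,0,0],1],[[0,0,0.001],[0,0,0],1],[[0,0,0.001],[0,0,0],1],[[0,0,0],[0,0,0],1],[[0,0,0],[0,0,0],1]]'

```text
time_s: 7.95
ee_pos: [0.579, 0.201, 0.3039]
orientation: [0.0, 1.0, 0.001, 0.0]
ft_force: [-0.8, 0.1, 4.8]
width: 0.127
grasp_force: 60.7
```

Flush contact came at the predicted height (TCP z .3039, 4.8 N), so the lid is seated. Now I'll turn it clockwise.

Request:
jog_arm --moves '[[[0,0,0],[0,0,0.07],1],[[0,0,0],[0,0,0.08],1],[[0,0,0],[0,0,0.08],1],[[0,0,0],[0,0,0.08],1],[[0,0,0],[0,0,0],1]]'

```text
time_s: 8.45
ee_pos: [0.5792, 0.2011, 0.3039]
orientation: [-0.0, 0.988, -0.153, 0.001]
ft_force: [-0.2, 1.8, 5.8]
width: 0.125
grasp_force: 60.7
```

```bash
python3 - <<'E'
from h import *
err(.579,.201,.3039,-44.7);print(ctrl.sense()['torque'])
E
```

```text
t 8.45 pos [0.5792 0.2011 0.3039] yaw -17.61 q6 2.02 w 0.125 gf 60.701279640197754 ft [-0.2  1.8  5.8]
shift [-0.0002  0.0001 -0.    ] turn [-0.0012 -0.0013  0.4728]
[ 0.09553217  0.01544687 -0.0538687 ]
```

Request:
jog_arm --moves '[[[0,0,0],[0,0,0.08],1],[[0,0,0],[0,0,0.08],1],[[0,0,0],[0,0,0.08],1],[[0,0,0],[0,0,0.08],1],[[0,0,0],[0,0,0.08],1]]'

```text
time_s: 8.95
ee_pos: [0.5793, 0.201, 0.3039]
orientation: [-0.0, 0.938, -0.347, 0.001]
ft_force: [0.7, 0.4, 6.1]
width: 0.127
grasp_force: 60.7
```

Request:
jog_arm --moves '[[[0,0,0],[0,0,0.07],1],[[0,0,0],[0,0,0],1],[[0,0,0],[0,0,0],1],[[0,0,0],[0,0,0],1],[[0,0,0],[0,0,0],1]]'

```text
time_s: 9.45
ee_pos: [0.5792, 0.201, 0.3039]
orientation: [-0.0, 0.926, -0.378, 0.001]
ft_force: [1.2, 0.5, 6.1]
width: 0.127
grasp_force: 60.7
```

```bash
python3 - <<'E'
from h import *
err(.579,.201,.3039,-44.7);print(ctrl.sense()['torque'])
shot('wrist','wrist4');s=shot('side','side4')['color'][:,:,::-1];t=shot('top','top4')['color'][:,:,::-1]
w=cv2.imread('pics/wrist4.png')
cv2.imwrite('pics/crop5.png',np.hstack([cv2.resize(s[171:251,285:349],(400,500),interpolation=3),cv2.resize(w[120:420,200:440],(400,500),interpolation=3)]))
E
```

```text
t 9.45 pos [0.5792 0.201  0.3039] yaw -44.4 q6 2.48 w 0.127 gf 60.74737071990967 ft [1.2 0.5 6.1]
shift [-0.0002  0.0001 -0.    ] turn [-0.0011 -0.0012  0.0052]
[-0.01793499  0.05619792  0.01053967]
```

View pics/crop5.png

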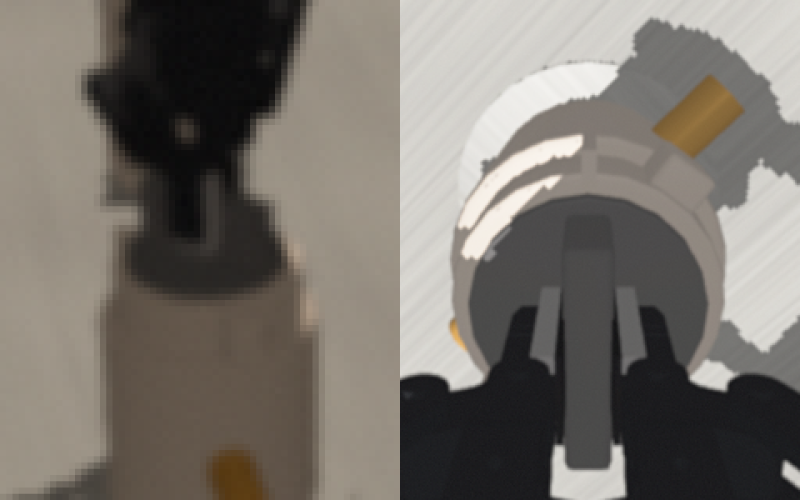

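The flange sits on the rim in the side half. In the wrist half, the fin (column 590) lines up with the bar (588), and the grip is holding still.

```bash
python3 -c "
from workcell import ctrl
print(ctrl.finish_job())"
```

```text
the job is handed in; nothing more can be done
None
```

I seated the grey bayonet lid in the pot and turned it clockwise about 45° so the bar lines up with the fins; I handed it in still gripped at about 60 N, short of the lock, though no verdict came back.

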